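Open the child-locked bedside medicine cupboard

TASK

Pull the medicine cupboard's door by its knob until the child-safety latch is about to stop it, let go, then reach down with the closed fingers through the gap behind the top of the door, press the sprung hook down and, keeping it down, draw the door out past the catch and swing it wide open (well past 60 degrees), and leave it standing so. The hook is plastic: press it gently, feel for it rather than ramming it against its stop, and never wrench the door against the catch. Leave the other things on and around the cupboard where they are.

Things in the scene. Friction and masses are not known exactly. Their poses are not given: they have to be found in the camera images.
- cabinet: White medicine cupboard fixed to the table: 200 mm deep (x), 240 wide (y), 200 high, with one dark wooden door on its front (-x). Origin: centre of its underside. Front plane: x = -100 mm. Its flat top ends at the front plane: with the door ajar one reaches straight down between the door's inner face and the front plane.
- door (a joint): Door angle, rad: 0 shut, up to 1.7; vertical hinge at the left (+y) front edge, the free (-y) edge comes out to -x. Door 240 mm wide, 12 thick, top edge level with the cupboard's top. It stands where it is left (0.5 N at the knob moves it); starts shut or nearly so. The latch stops it at about 0.21, where the gap at the latch is about 40 mm.
- hinge (a point): Point on the hinge axis, 200 mm above the table, in the plane of the door's inner face (the front plane when shut). Turns with the door: -y runs along the door to its free edge, +x from its inner face into the cupboard.
- knob (a point): Centre of the head of the round brass knob on the door's outer face: head 28 mm across, 16 mm long, 35 mm out from the outer face (47 mm from the inner), 190 mm from the hinge axis, 165 mm above the table. Axes as hinge. Free above and on both sides along the door.
- latch: White plastic latch on the door's inner face. Origin: on that face, 190 mm from the hinge axis, 200 mm above the table; axes as hinge. A sprung hook: an arm in +x to an upright barb 46 to 53 mm from the face. On the arm is a flat press pad, 26 x 28 mm, 7 to 33 mm from the face; its top is 12 to 38 mm below the origin, different each time, in no reading: feel for it.
- latch_arm (a point): Point above the pad's middle, at the height of the door's top, 20 mm in +x from the latch's origin; turns with the door. The hook and its pad slide straight down under a push: give at 3 N, add 0.6 N per mm, clear the catch from 7 mm (7.5 N), hard stop at 10 mm (9 N), spring back when let go. Over 15 N from the fingers breaks it.
- catch: White plastic catch under the cupboard top's front edge. Origin: in the front plane, 200 mm up, 70 mm to -y of the cupboard's middle. Its lip (0 to 5 mm behind that plane, 44 wide) stops the barb, which stands 7 mm above the lip's lower edge, when the door is pulled; the pressed hook passes under, wholly past at 0.30 rad. Over 25 N pull, or 20 N from the fingers, breaks it.
- mug: white ceramic mug, 80 mm high, 72 mm across, standing on the rear of the cupboard's top; origin: centre of its underside. Not part of the job.
- remote: white remote control, 140 x 45 x 20 mm, lying on the rear of the cupboard's top; origin: centre of its underside. Not part of the job.
- bottle: closed green glass water bottle, 64 mm across and 190 mm high, standing beside the cupboard on its -y side; origin: centre of its underside. Not part of the job.
- tissues: grey tissue box, 120 x 120 x 90 mm, beside the cupboard on its +y side; origin: centre of its underside. Not part of the job.
- clock: white bedside clock, 45 x 100 x 75 mm, on the table to the robot's left; origin: centre of its underside. Not part of the job.
- book: blue book, 130 x 190 x 26 mm, lying on the table to the robot's right; origin: centre of its underside. Not part of the job.
- case: brown spectacle case, 160 x 60 x 35 mm, lying on the table to the robot's right, near the robot; origin: centre of its underside. Not part of the job.

How it is judged:
By the outcome, as a careful person would: the job done as asked, in the order asked, and still so for the second after the job is handed in, with the robot touching nothing.
It also fails if it takes over 61 s, if anything falls off the work surface, if the arm or the gripper's body presses on something with over 40 N, if the wrist force passes 120 N, or if a joint passes its speed limit or range.

ROBOT

A 6-joint arm with a two-finger parallel gripper is mounted at the origin on the work surface. World frame = base frame: x ahead of the robot, y to its left, z up, the work surface at z = 0. Lengths are in m, angles in rad, forces in N, time in s.
With the tool pointing down it reaches from about 0.25 to 0.775 m from the base axis. Payload 4 kg.
Tool frame: the origin (TCP) lies between the finger pads; the fingertips stand 11 mm ahead of it and the grasp point (between the pads) lies 8 mm behind it; z points along the fingers, y is the line along which they close (so a half turn about z gives the same grasp; the last joint's range is limited). The gripper opens to 85 mm and grips with 20 to 120 N. Pads are 22 mm wide; open, the fingers measure 114 mm over their backs; the gripper's body (76 mm by 85 mm) begins 54 mm behind the grasp point. The pads swing forward as they close: fully open they stand 13 mm farther back than shut.
Start: joints at [1.078, 0.087, 1.371, -0, 1.684, -0.103], TCP at [0.209, 0.509, 0.242] pointing down, gripper open.
Joint ranges: [-3.1, 3.1], [-0.76, 2.03], [0.27, 2.55], [-1.08, 4.22], [0.17, 2.65], [-2.57, 2.57]. Speed limits (rad/s): [2.79, 2.79, 3.14, 3.14, 3.14, 3.14].

INTERFACE

Orientations are given as a unit quaternion [w, x, y, z].
In Python, from plant import * gives the robot as it stands.
- The arm moves only by the tool step_arm, never from a script. Its arguments are lists of equal length, an entry for each row: "gripper": the opening, from 0 (shut) to 1 (fully open); "translation": the shift along the tool's x, y, z in cm, a list of three; "turn": the turn, a rotation vector about the tool's x, y, z in rad, a list of three. A call has 1 to 8 rows; each row shifts and turns the commanded pose from where the row before left it, along the tool's axes as they then stand; what a row does not reach is not made up. A row lasts 1/10 s, in which the tool goes at most 50 mm and 8.59 degrees, less where a joint would pass 70% of its speed; a pose out of reach is approached as far as the arm can. A call is refused whole if a number of a shift passes 5 or a number of a turn 0.15, either way. A call with a gripper value outside its range is refused whole. The fingers move at their own pace and stop on an object; the grip force is fixed at half the most. Time passes only in rows, so rows that do not move let the fingers close. It gives the time, the measured TCP pose, the force, the opening and the grip force at its end, in the units of the state.
- read_state(): the state, without advancing time (a new reading comes with each control period).
- read_camera(name): name is "scene" or "side" or "wrist"; returns a dict with "img" (384x512x3 uint8, red, green, blue), "fovy" (degrees; the focal length in pixels is half the picture's height over the tangent of half this angle, whatever the lens; pixels are square), "cx", "cy" (the principal point, pixels), "R" (3x3) and "t" (3): a world point X has camera coordinates R X + t. Camera axes: x right, y down, z forward; pixel columns grow to the right and rows downward; lengths in m; the calibration is good to about 2 mm. The wrist camera is an equidistant fisheye: a pixel r from the principal point sees the ray r / f radians off the axis. A picture is of the moment at which its call begins. There is no depth.
- hand_in(): hands the job in; it is judged then, once.
The state is a dict: "time_s": time; "joint_pos": joint angles; "qd": joint speeds; "joint_torque": joint torques, N m; "position": TCP position; "eef_rot": TCP orientation; "ft_force": force on the tool from outside, world axes, zero at the start; "torque": the same for the moment, N m; "finger_gap": finger opening in m; "grip_force": force on a finger pad.
Only numpy, scipy, OpenCV 4.12 (cv2) and the standard library are available. Lean on these libraries where they do the work, as an engineer would, in place of code of your own. Each camera call takes 0.05 s, during which the arm holds its last target. There are 200 camera calls.

## Working session

There is one attempt and no reset: what is moved stays moved. The work goes in short steps, Python scripts to look and compute and a tool call to move; the robot and the scene stay as the last step left them, time stands still between calls to the robot, and variables do not carry over. Pictures are saved under pics/ and viewed, at most 10 in all, crops included, and the job is handed in when it is done.

Besides the shell and the picture viewer there is one more tool, called after "Emit:" by a JSON object that holds its "method" and its "body". step_arm: Moves the arm, as the interface text tells. Its arguments: {"type":"object","properties":{"gripper":{"type":"array"},"translation":{"type":"array"},"turn":{"type":"array"}},"required":["gripper","translation","turn"]}

```bash
mkdir -p pics; ls
python3 - <<'E'
from plant import *
import cv2,numpy as np
s=read_state();print({k:np.round(v,3) for k,v in s.items()})
for n in ["scene","side"]:
    c=read_camera(n);cv2.imwrite(f"pics/{n}0.png",c["img"][:,:,::-1])
    np.savez(f"{n}0.npz",**c)
    print(n,c["fovy"],c["cx"],c["cy"],np.round(-c["R"].T@c["t"],3),np.round(c["R"][2],3))
E
```

```text
pics
{'time_s': np.float64(0.0), 'joint_pos': array([ 1.078,  0.088,  1.372, -0.   ,  1.684, -0.103]), 'qd': array([-0.   ,  0.   , -0.001,  0.   ,  0.001, -0.   ]), 'joint_torque': array([-0.0000e+00, -3.5188e+01, -3.1327e+01, -0.0000e+00,  1.1000e-02,
        0.0000e+00]), 'position': array([0.209, 0.508, 0.241]), 'eef_rot': array([-0.   ,  0.194,  0.981, -0.001]), 'ft_force': array([-0.29 ,  0.027,  0.525]), 'torque': array([-0.008, -0.042, -0.052]), 'grip_force': np.float64(0.0), 'finger_gap': np.float64(0.085)}
scene 43.326965556277685 251.06324025510966 186.35712943609622 [ 1.596 -0.124  1.076] [-0.747  0.049 -0.663]
side 48.454803088052074 251.646915353376 195.59152554939106 [ 0.239 -1.267  0.941] [ 0.189  0.82  -0.541]
```

View pics/scene0.png

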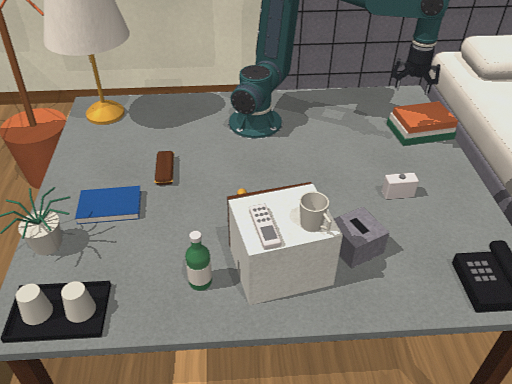

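View pics/side0.png

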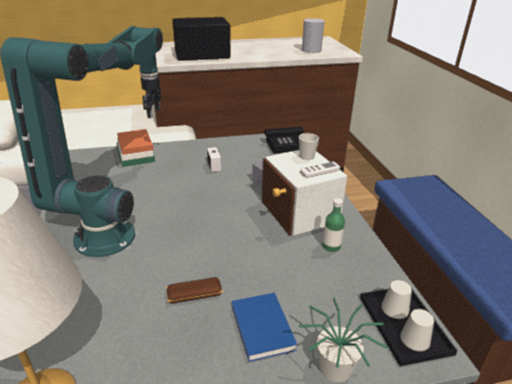

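The cupboard is at scene px (229–339, 185–300), with its front facing the robot. In the side view its knob is at about (281,192). I'll enlarge both views to get the corners.

Run:
```python
import cv2,numpy as np
a=cv2.imread("pics/scene0.png")[170:310,215:355];b=cv2.imread("pics/side0.png")[130:240,250:360]
a=cv2.resize(a,(400,400),interpolation=2);b=cv2.resize(b,(400,400),interpolation=2)
cv2.imwrite("pics/crop0.png",np.hstack([a,b]))
```

```text
(no output)
```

View pics/crop0.png

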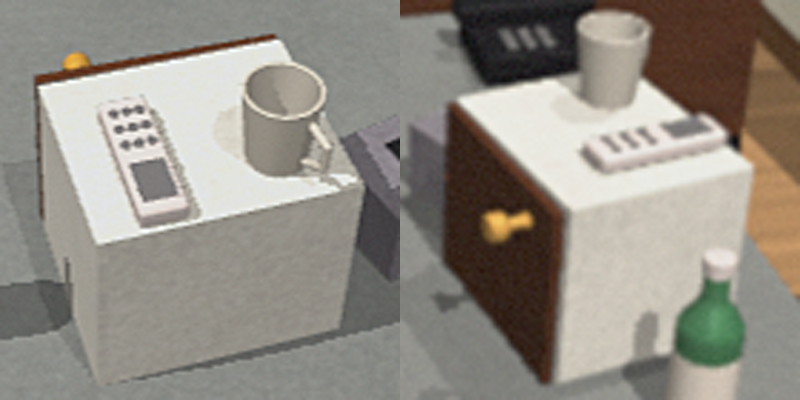

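```bash
cat > h.py <<'E'
import numpy as np
def proj(c,X):
    f=192/np.tan(np.radians(float(c["fovy"]))/2); p=np.asarray(X)@c["R"].T+c["t"]
    return np.stack([c["cx"]+f*p[...,0]/p[...,2],c["cy"]+f*p[...,1]/p[...,2]],-1)
def Rz(a): return np.array([[np.cos(a),-np.sin(a),0],[np.sin(a),np.cos(a),0],[0,0,1]])
def cab(p,X): return np.asarray(X)@Rz(p[2]).T+[p[0],p[1],p[3] if len(p)>4 else 0]
def door(p,q,X):  # point in hinge frame at z abs
    h=np.array([-.1,.12,0]); return cab(p,h+np.asarray(X)@Rz(-q).T)
E
python3 - <<'E'
from h import *
from scipy.optimize import least_squares
S=np.load("scene0.npz");D=np.load("side0.npz")
# cabinet-fixed
cs=[([-.1,-.12,.2],(228.3,200.5)),([-.1,.12,.2],(313,185)),([.1,-.12,.2],(250.4,255.4)),([.1,.12,.2],(342,233)),([.1,-.12,0],(252.1,304)),([.1,.12,0],(334,284.8))]
cd=[([-.1,-.12,.2],(296.2,188.9)),([.1,-.12,.2],(346.3,176.2))]
ds=[([-.012,-.24,.2],(227.6,196.2)),([-.012,0,.2],(311.3,182.6))]
dd=[([-.012,-.24,.2],(292.9,188.9)),([-.012,0,.2],(263.5,158.9)),([-.012,-.24,0],(290.7,235.3)),([-.047,-.19,.165],(275.9,192.4))]
def res(p,full=0):
    r=[]
    for C,L,fn in ((S,cs,lambda X:cab(p[:3],X)),(D,cd,lambda X:cab(p[:3],X)),(S,ds,lambda X:door(p[:3],p[3],X)),(D,dd,lambda X:door(p[:3],p[3],X))):
        for X,u in L:
            X=np.array(X)+[0,0,p[4]]; r.append(proj(C,fn(X))-u)
    return np.array(r).ravel()
o=least_squares(res,[.6,-.1,0,0.,0.],loss='soft_l1');print(o.x);print(res(o.x).reshape(-1,2).round(1))
np.save("p.npy",o.x)
p=o.x;print("knob",door(p[:3],p[3],[-.047,-.19,.165]),"latch",door(p[:3],.2,[.02,-.19,.2]),"hinge",door(p[:3],0,[0,0,.2]))
E
```

```text
[ 0.72734482  0.0179292   0.22008308  0.00395024 -0.0046792 ]
[[ 0.5 -0.1]
 [-0.1 -1.4]
 [-0.6  0.6]
 [ 1.2  1.8]
 [-2.1  1.4]
 [-0.1 -0.3]
 [ 0.2 -0.9]
 [-0.4 -0.4]
 [-0.   1. ]
 [-0.  -1.7]
 [ 0.1 -0. ]
 [-2.2 -1. ]
 [-1.3  1.1]
 [ 0.3  0.3]]
knob [ 0.59839937 -0.08245517  0.165     ] latch [ 0.6273711  -0.07635641  0.2       ] hinge [0.6035596  0.11320364 0.2       ]
```

```bash
cat >> h.py <<'E'
from scipy.spatial.transform import Rotation as Ro
def tgt(pos,yaw): # tool down, tool y along world yaw direction (angle of tool y)
    ax=yaw-np.pi/2
    x=np.array([-np.cos(ax),-np.sin(ax),0]);y=np.array([np.cos(yaw),np.sin(yaw),0])
    return np.array(pos,float),Ro.from_matrix(np.stack([x,y,np.cross(x,y)],1))
def cur(s):
    q=s["eef_rot"];return np.array(s["position"]),Ro.from_quat([q[1],q[2],q[3],q[0]])
def rows(a,b,n):
    "n equal rows from pose a to pose b; prints the tool-axis steps"
    T=[];W=[];dv=(b[1]*a[1].inv()).as_rotvec()/n;dp=(b[0]-a[0])/n;R=a[1]
    for i in range(n):
        T.append((R.inv().apply(dp)*100).round(2).tolist());Rn=Ro.from_rotvec(dv)*R
        W.append((R.inv()*Rn).as_rotvec().round(3).tolist());R=Rn
    print(T);print(W)
E
python3 - <<'E'
from plant import *
from h import *
p=np.load("p.npy");k=door(p[:3],p[3],[-.047,-.19,.165])
rows(cur(read_state()),tgt([k[0],k[1],.29],np.pi/2+p[2]-p[3]),16)
E
```

```text
[[-3.66, -2.49, -0.3], [-3.56, -2.63, -0.3], [-3.46, -2.76, -0.3], [-3.35, -2.89, -0.3], [-3.24, -3.01, -0.3], [-3.12, -3.13, -0.3], [-3.0, -3.25, -0.3], [-2.88, -3.36, -0.3], [-2.75, -3.47, -0.3], [-2.61, -3.57, -0.3], [-2.48, -3.67, -0.3], [-2.34, -3.76, -0.3], [-2.19, -3.84, -0.3], [-2.04, -3.92, -0.3], [-1.89, -4.0, -0.3], [-1.74, -4.07, -0.3]]
[[-0.0, -0.0, -0.038], [-0.0, -0.0, -0.038], [-0.0, -0.0, -0.038], [-0.0, -0.0, -0.038], [-0.0, -0.0, -0.038], [-0.0, -0.0, -0.038], [-0.0, -0.0, -0.038], [-0.0, -0.0, -0.038], [-0.0, -0.0, -0.038], [-0.0, -0.0, -0.038], [-0.0, -0.0, -0.038], [-0.0, -0.0, -0.038], [-0.0, -0.0, -0.038], [-0.0, -0.0, -0.038], [-0.0, -0.0, -0.038], [-0.0, -0.0, -0.038]]
```

Emit:
{"method": "step_arm", "body": {"gripper": [1, 1, 1, 1, 1, 1, 1, 1], "translation": [[-3.7, -2.5, -0.3], [-3.6, -2.6, -0.3], [-3.5, -2.8, -0.3], [-3.4, -2.9, -0.3], [-3.2, -3.0, -0.3], [-3.1, -3.1, -0.3], [-3.0, -3.3, -0.3], [-2.9, -3.4, -0.3]], "turn": [[0, 0, -0.038], [0, 0, -0.038], [0, 0, -0.038], [0, 0, -0.038], [0, 0, -0.038], [0, 0, -0.038], [0, 0, -0.038], [0, 0, -0.038]]}}

```text
time_s: 0.9
position: [0.4056, 0.2105, 0.266]
eef_rot: [-0.0, 0.042, 0.999, 0.0]
ft_force: [1.3, 0.0, -0.2]
finger_gap: 0.0856
grip_force: 0.0
```

Emit:
{"method": "step_arm", "body": {"gripper": [1, 1, 1, 1, 1, 1, 1, 1], "translation": [[-2.8, -3.5, -0.3], [-2.6, -3.6, -0.3], [-2.5, -3.7, -0.3], [-2.3, -3.8, -0.3], [-2.2, -3.8, -0.3], [-2.0, -3.9, -0.3], [-1.9, -4.0, -0.3], [-1.7, -4.1, -0.3]], "turn": [[0, 0, -0.038], [0, 0, -0.038], [0, 0, -0.038], [0, 0, -0.038], [0, 0, -0.038], [0, 0, -0.038], [0, 0, -0.038], [0, 0, -0.038]]}}

```text
time_s: 1.7
position: [0.6006, -0.0858, 0.2897]
eef_rot: [-0.0, -0.11, 0.994, 0.0]
ft_force: [-0.2, 0.2, 0.2]
finger_gap: 0.0857
grip_force: 0.0
```

Run:
```python
from plant import *
from h import *
import cv2
c=read_camera("wrist");np.savez("w1.npz",**c);s=read_state()
print(s["time_s"],s["position"],s["eef_rot"],s["joint_pos"],s["ft_force"])
print(-c["R"].T@c["t"],c["R"],c["fovy"],c["cx"],c["cy"])
cv2.imwrite("pics/w1.png",cv2.resize(c["img"][:,:,::-1],(800,600),interpolation=2))
```

```text
1.75 [ 0.60331061 -0.09228544  0.28802729] [-2.27924709e-04 -1.06930767e-01  9.94263586e-01 -2.38355229e-03] [-0.24226576  0.2194149   1.1310083  -0.00474872  1.7899634  -2.02836915] [ 2.28269943 -4.1241879  -0.67644844]
[ 0.53518325 -0.10127999  0.42172912] [[-2.17025837e-01  9.76165658e-01  6.27677011e-04]
 [ 9.41071622e-01  2.09052614e-01  2.65859374e-01]
 [ 2.59391574e-01  5.82890421e-02 -9.64011618e-01]] 65.70646984690485 255.47279928562384 188.4336939671436
```

View pics/w1.png

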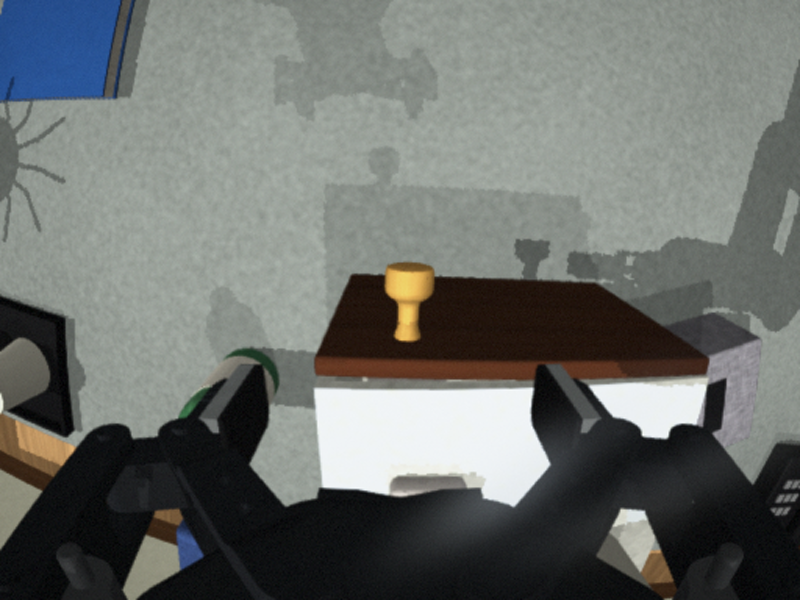

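The wrist view shows the knob head at about (410,284) of 800x600 and the door's top edge at y≈358–373. A thin grey gap behind it, wider at the free edge, suggests the door is slightly ajar. I'll refit with this view.

```bash
cat >> h.py <<'E'
def fish(c,X):
    f=192/np.tan(np.radians(float(c["fovy"]))/2); p=np.asarray(X)@c["R"].T+c["t"]
    r=np.hypot(p[...,0],p[...,1]);th=np.arctan2(r,p[...,2]);k=f*th/r
    return np.stack([c["cx"]+k*p[...,0],c["cy"]+k*p[...,1]],-1)
E
python3 - <<'E'
from h import *
from scipy.optimize import least_squares
S=np.load("scene0.npz");D=np.load("side0.npz");W=np.load("w1.npz")
cs=[([-.1,-.12,.2],(228.3,200.5)),([-.1,.12,.2],(313,185)),([.1,-.12,.2],(250.4,255.4)),([.1,.12,.2],(342,233))]
cd=[([-.1,-.12,.2],(296.2,188.9)),([.1,-.12,.2],(346.3,176.2))]
ds=[([-.012,-.24,.2],(227.6,196.2)),([-.012,0,.2],(311.3,182.6))]
dd=[([-.012,-.24,.2],(292.9,188.9)),([-.012,0,.2],(263.5,158.9)),([-.012,-.24,0],(290.7,235.3)),([-.047,-.19,.165],(275.9,192.4))]
u=lambda x,y:((x+.5)/1.5625-.5,(y+.5)/1.5625-.5)
wc=[([-.1,-.12,.2],u(316,388)),([-.1,.12,.2],u(703,380))]
wd=[([-.012,-.24,.2],u(318,358)),([-.012,0,.2],u(705,358)),([0,-.24,.2],u(317,374)),([-.012,-.24,0],u(353,275)),([-.012,0,0],u(598,284)),([-.047,-.19,.165],u(410,284))]
def res(p):
    r=[]
    for C,L,d,pr in ((S,cs,0,proj),(D,cd,0,proj),(S,ds,1,proj),(D,dd,1,proj),(W,wc,0,fish),(W,wd,1,fish)):
        for X,v in L:
            X=np.array(X)+[0,0,p[4]]; r.append(pr(C,door(p[:3],p[3],X) if d else cab(p[:3],X))-v)
    return np.array(r).ravel()
o=least_squares(res,np.load("p.npy"),loss='soft_l1');print(o.x);print(res(o.x).reshape(-1,2).round(1))
np.save("p.npy",o.x);p=o.x
# knob free triangulation from side + wrist
k=least_squares(lambda X:np.r_[proj(D,X)-(275.9,192.4),fish(W,X)-u(410,284)],[.6,-.08,.165]);print("tri knob",k.x,k.fun)
print("knob",door(p[:3],p[3],[-.047,-.19,.165]))
from plant import *
K=door(p[:3],p[3],[-.047,-.19,.165]);s=read_state();print(s["position"])
rows(cur(s),tgt([K[0],K[1],.22],np.pi/2+p[2]-p[3]),4)
E
```

```text
[ 0.73080909  0.01771976  0.20814754  0.02271227 -0.00548963]
[[ 0.8  0.5]
 [ 0.6 -0.1]
 [-1.2  1.6]
 [ 1.1  3.6]
 [ 0.6 -0.8]
 [ 0.4  0. ]
 [ 0.   0.5]
 [ 0.8 -0.5]
 [-0.7  0.2]
 [-1.1 -1.1]
 [-2.1  1.4]
 [-0.2  0.3]
 [ 0.7 -0.5]
 [ 0.2 -1.3]
 [-1.3  0.2]
 [ 1.7  1.8]
 [-0.2  2.8]
 [-0.7 -0.3]
 [-3.2 -0.4]
 [ 0.2 -1.2]]
tri knob [ 0.59784441 -0.08091787  0.16054287] [ 0.02226607 -0.00478921  0.00213091 -0.00564237]
knob [ 0.59700671 -0.08094343  0.165     ]
[ 0.60331061 -0.09228544  0.28802729]
[[0.09, 0.32, 1.7], [0.09, 0.32, 1.7], [0.1, 0.31, 1.7], [0.1, 0.31, 1.7]]
[[-0.001, -0.0, 0.007], [-0.001, -0.0, 0.007], [-0.001, -0.0, 0.007], [-0.001, -0.0, 0.007]]
```

Emit:
{"method": "step_arm", "body": {"gripper": [1, 1, 1], "translation": [[0, 0, 0], [0, 0, 2], [0, 0, 0]], "turn": [[0, 0, 0], [0, 0, 0], [0, 0, 0]]}}

```text
time_s: 2.05
position: [0.5984, -0.0831, 0.2671]
eef_rot: [-0.003, -0.109, 0.994, 0.001]
ft_force: [-0.4, -0.4, -2.1]
finger_gap: 0.0855
grip_force: 0.0
```

Run:
```python
from plant import *
from h import *
p=np.load("p.npy");K=[.5975,-.081];s=read_state();print(s["position"],s["eef_rot"])
rows(cur(s),tgt([K[0],K[1],.155],np.pi/2+p[2]-p[3]),6)
```

```text
[ 0.59844756 -0.08305894  0.26711438] [-0.00287682 -0.10917403  0.99401761  0.00132297]
[[-0.0, 0.03, 1.87], [-0.0, 0.03, 1.87], [0.0, 0.03, 1.87], [0.0, 0.03, 1.87], [0.01, 0.03, 1.87], [0.01, 0.04, 1.87]]
[[0.001, -0.001, 0.006], [0.001, -0.001, 0.006], [0.001, -0.001, 0.006], [0.001, -0.001, 0.006], [0.001, -0.001, 0.006], [0.001, -0.001, 0.006]]
```

Emit:
{"method": "step_arm", "body": {"gripper": [1, 1, 1, 1, 1, 1, 1, 1], "translation": [[0, 0.1, 1.8], [0, 0.1, 1.8], [0, 0, 1.8], [0, 0, 1.8], [0, 0, 1.8], [0, 0, 1.8], [0, 0, 0.3], [0, 0, 0]], "turn": [[0, 0, 0.01], [0, 0, 0.01], [0, 0, 0.01], [0, 0, 0.006], [0, 0, 0], [0, 0, 0], [0, 0, 0], [0, 0, 0]]}}

```text
time_s: 2.85
position: [0.599, -0.0814, 0.1593]
eef_rot: [-0.001, -0.091, 0.996, 0.0]
ft_force: [-0.2, 1.3, -0.0]
finger_gap: 0.0855
grip_force: 0.0
```

Emit:
{"method": "step_arm", "body": {"gripper": [0.5, 0.3, 0, 0, 0, 0], "translation": [[0, 0, 0], [0, 0, 0], [0, 0, 0], [0, 0, 0], [0, 0, 0], [0, 0, 0]], "turn": [[0, 0, 0], [0, 0, 0], [0, 0, 0], [0, 0, 0], [0, 0, 0], [0, 0, 0]]}}

```text
time_s: 3.45
position: [0.6002, -0.0806, 0.1607]
eef_rot: [0.001, -0.091, 0.996, 0.001]
ft_force: [-0.2, 5.4, 4.1]
finger_gap: 0.0257
grip_force: 58.7
```

Run:
```python
from plant import *
from h import *
import cv2
c=read_camera("wrist");np.savez("w2.npz",**c);s=read_state()
print({k:np.round(v,3) for k,v in s.items()})
cv2.imwrite("pics/w2.png",cv2.resize(c["img"][:,:,::-1],(800,600),interpolation=2))
```

```text
{'time_s': np.float64(3.5), 'joint_pos': array([-0.229,  0.237,  1.361,  0.003,  1.541, -1.983]), 'qd': array([ 0.   ,  0.   , -0.   ,  0.002, -0.001, -0.001]), 'joint_torque': array([ -3.137, -38.447, -29.084,  -1.764,  -0.462,  -0.061]), 'position': array([ 0.6  , -0.081,  0.161]), 'eef_rot': array([ 0.001, -0.091,  0.996,  0.001]), 'ft_force': array([0.266, 5.561, 4.249]), 'torque': array([ 1.042,  0.119, -0.042]), 'grip_force': np.float64(58.653), 'finger_gap': np.float64(0.025)}
```

View pics/w2.png

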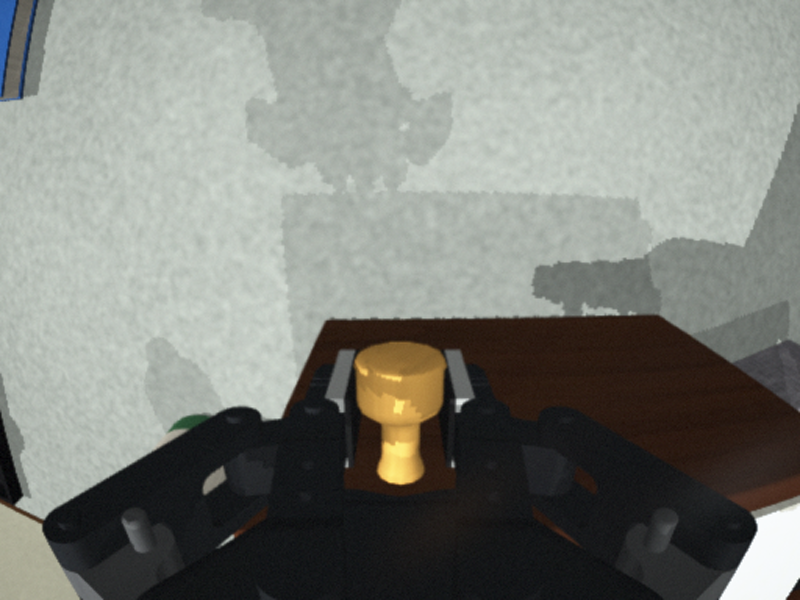

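The knob head at (400,380) is held squarely between the pads. Next I pull along the arc in small steps.

Emit:
{"method": "step_arm", "body": {"gripper": [0, 0, 0, 0, 0, 0, 0, 0], "translation": [[0.32, 0.08, 0], [0.32, 0.08, 0], [0.32, 0.08, 0], [0.32, 0.08, 0], [0.32, 0.08, 0], [0.32, 0.08, 0], [0.32, 0.08, 0], [0, 0, 0]], "turn": [[0, 0, 0.017], [0, 0, 0.017], [0, 0, 0.017], [0, 0, 0.017], [0, 0, 0.017], [0, 0, 0.017], [0, 0, 0.017], [0, 0, 0]]}}

```text
time_s: 4.3
position: [0.577, -0.0788, 0.1606]
eef_rot: [0.001, -0.032, 1.0, 0.001]
ft_force: [-0.3, 5.0, 4.9]
finger_gap: 0.0256
grip_force: 58.9
```

Run:
```python
from plant import *
from h import *
p=np.load("p.npy")
s=read_state();P,R=cur(s);print(P,s["ft_force"],R.as_matrix()[:,1])
h=door(p[:3],0,[0,0,0]);v=P[:2]-h[:2]
a=np.arctan2(v[1],v[0]); print("q from hinge",np.arctan2(-.19,-.047)+p[2]-a, np.hypot(*v),np.hypot(.19,.047), "from first pose",)
v0=np.array([.6002,-.0806])-h[:2];print(np.arctan2(-.19,-.047)+p[2]-np.arctan2(v0[1],v0[0]))
```

```text
[ 0.57696935 -0.0787716   0.16060069] [-0.26098048  4.98754658  4.94144233] [-0.06302561  0.99801105  0.00131064]
q from hinge 0.12572827889133786 0.19573907044323957 0.1957268504830137 from first pose
0.0064817603738318574
```

Emit:
{"method": "step_arm", "body": {"gripper": [0, 0, 0, 0], "translation": [[0.32, 0.08, 0], [0.32, 0.08, 0], [0.2, 0.05, 0], [0, 0, 0]], "turn": [[0, 0, 0.017], [0, 0, 0.017], [0, 0, 0.011], [0, 0, 0]]}}

```text
time_s: 4.7
position: [0.5686, -0.0774, 0.1606]
eef_rot: [0.001, -0.009, 1.0, 0.0]
ft_force: [1.1, 5.0, 6.4]
finger_gap: 0.0255
grip_force: 58.9
```

Emit:
{"method": "step_arm", "body": {"gripper": [0, 0, 0], "translation": [[0.1, 0.02, 0], [0.1, 0.02, 0], [0, 0, 0]], "turn": [[0, 0, 0.005], [0, 0, 0.005], [0, 0, 0]]}}

```text
time_s: 5.0
position: [0.5668, -0.077, 0.1606]
eef_rot: [0.001, -0.004, 1.0, 0.0]
ft_force: [1.1, 4.0, 4.7]
finger_gap: 0.0253
grip_force: 58.9
```

```bash
cat > qk.py <<'E'
from plant import *
from h import *
p=np.load("p.npy")
s=read_state();P,R=cur(s);print(P,s["ft_force"],s["time_s"])
h=door(p[:3],0,[0,0,0]);v=P[:2]-h[:2]
print("q",np.arctan2(-.19,-.047)+p[2]-np.arctan2(v[1],v[0]), np.hypot(*v))
E
python3 qk.py
```

```text
[ 0.56676601 -0.07702646  0.16062301] [1.05580267 3.97665691 4.72488211] 5.0
q 0.17858698468379441 0.1959162828505474
```

Emit:
{"method": "step_arm", "body": {"gripper": [0, 0, 0], "translation": [[0.1, 0.02, 0], [0.1, 0.02, 0], [0, 0, 0]], "turn": [[0, 0, 0.005], [0, 0, 0.005], [0, 0, 0]]}}

```text
time_s: 5.3
position: [0.5656, -0.0768, 0.1606]
eef_rot: [0.002, 0.001, 1.0, 0.0]
ft_force: [4.1, 4.0, 4.5]
finger_gap: 0.0254
grip_force: 58.9
```

Emit:
{"method": "step_arm", "body": {"gripper": [0, 0], "translation": [[0.1, 0.02, 0], [0, 0, 0]], "turn": [[0, 0, 0.005], [0, 0, 0]]}}

```text
time_s: 5.5
position: [0.5655, -0.0768, 0.1607]
eef_rot: [0.004, 0.003, 1.0, -0.0]
ft_force: [5.6, 4.3, 4.1]
finger_gap: 0.0253
grip_force: 59.0
```

```bash
python3 qk.py
```

```text
[ 0.56546842 -0.07680673  0.16065802] [5.60774436 4.34843607 4.12341638] 5.5
q 0.18529543773479284 0.1959801499012134
```

Emit:
{"method": "step_arm", "body": {"gripper": [0, 0, 0], "translation": [[-0.15, -0.03, 0], [-0.15, -0.03, 0], [0, 0, 0]], "turn": [[0, 0, -0.007], [0, 0, -0.006], [0, 0, 0]]}}

```text
time_s: 5.8
position: [0.5669, -0.0771, 0.1606]
eef_rot: [0.001, -0.003, 1.0, 0.0]
ft_force: [-0.0, 4.9, 5.7]
finger_gap: 0.0254
grip_force: 59.0
```

Emit:
{"method": "step_arm", "body": {"gripper": [0.3, 0.6, 1, 1, 1], "translation": [[0, 0, 0], [0, 0, 0], [0, 0, 0], [0, 0, 0], [0, 0, 0]], "turn": [[0, 0, 0], [0, 0, 0], [0, 0, 0], [0, 0, 0], [0, 0, 0]]}}

```text
time_s: 6.3
position: [0.5657, -0.0781, 0.1586]
eef_rot: [-0.001, -0.003, 1.0, -0.0]
ft_force: [0.4, 0.4, -0.3]
finger_gap: 0.0818
grip_force: 0.0
```

Emit:
{"method": "step_arm", "body": {"gripper": [1, 1, 1, 0.5, 0, 0, 0, 0], "translation": [[0, 0, -1], [0, 0, -3], [0, 0, -3], [0, 0, -3], [0, 0, -3], [0, 0, 0], [0, 0, 0], [0, 0, 0]], "turn": [[0, 0, 0], [0, 0, 0], [0, 0, 0], [0, 0, 0], [0, 0, 0], [0, 0, 0], [0, 0, 0], [0, 0, 0]]}}

```text
time_s: 7.1
position: [0.5656, -0.0776, 0.288]
eef_rot: [-0.001, -0.003, 1.0, 0.0]
ft_force: [-0.7, -0.5, -0.3]
finger_gap: 0.012
grip_force: 0.0
```

Run:
```python
from plant import *
from h import *
import cv2
s=read_state();print({k:np.round(v,4) for k,v in s.items() if k in("time_s","position","eef_rot","ft_force","finger_gap")})
c=read_camera("wrist");np.savez("w3.npz",**c)
d=read_camera("scene");np.savez("s3.npz",**d);e=read_camera("side");np.savez("d3.npz",**e)
a=cv2.resize(c["img"][120:360,130:450,::-1],(800,600),interpolation=2)
cv2.imwrite("pics/w3.png",a)
b=cv2.resize(d["img"][170:270,215:315,::-1],(400,400),interpolation=2);g=cv2.resize(e["img"][140:240,240:340,::-1],(400,400),interpolation=2)
cv2.imwrite("pics/c3.png",np.hstack([b,g]))
```

```text
{'time_s': np.float64(7.1), 'position': array([ 0.5656, -0.0776,  0.288 ]), 'eef_rot': array([-1.2e-03, -3.0e-03,  1.0e+00,  3.0e-04]), 'ft_force': array([-0.6512, -0.4617, -0.3247]), 'finger_gap': np.float64(0.012)}
```

View pics/w3.png

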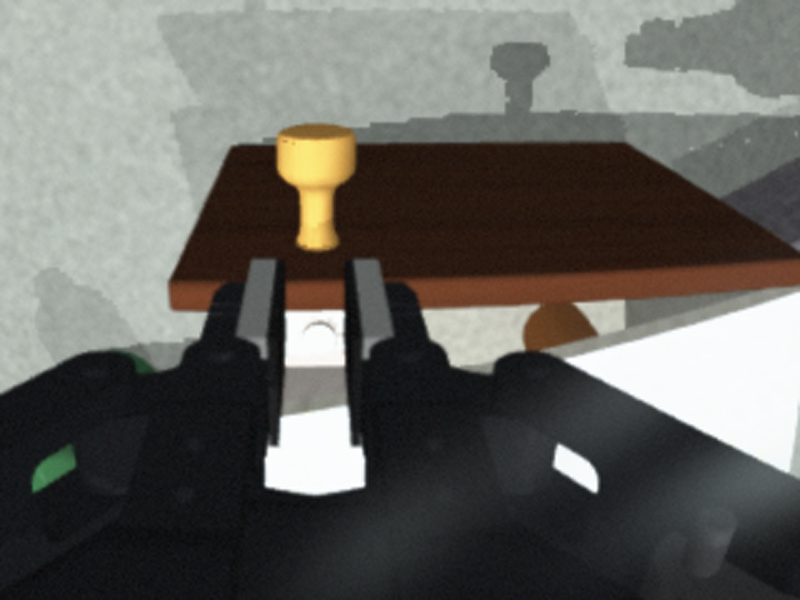

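View pics/c3.png

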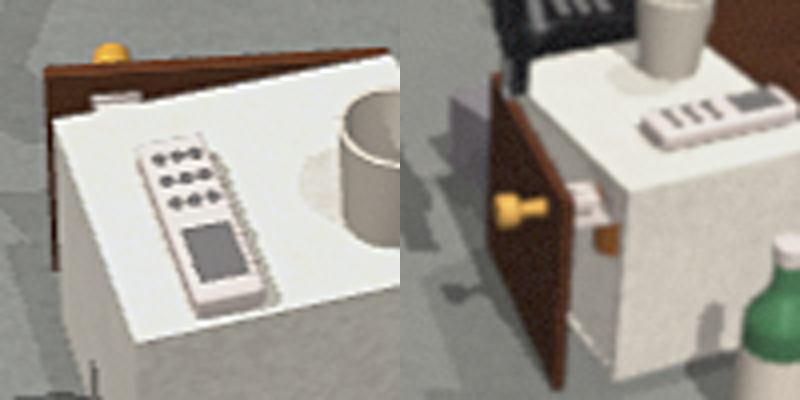

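The door now stands ajar. The wrist view (crop) shows the knob at (316,157), the door's top edge at y 280–310, and the white latch at (320,335) between the shut fingers. The side view shows the latch behind the door. I'll refit with these.

Run:
```python
from h import *
from plant import *
from scipy.optimize import least_squares
S=np.load("scene0.npz");D=np.load("side0.npz");W=np.load("w1.npz");W3=np.load("w3.npz");S3=np.load("s3.npz");D3=np.load("d3.npz")
u=lambda x,y:((x+.5)/1.5625-.5,(y+.5)/1.5625-.5)
w=lambda x,y:(130+(x+.5)/2.5-.5,120+(y+.5)/2.5-.5)
a=lambda x,y:(215+(x+.5)/4-.5,170+(y+.5)/4-.5)
b=lambda x,y:(240+(x-400+.5)/4-.5,140+(y+.5)/4-.5)
O=[-.012,-.24,.2];I=[0,-.24,.2];H=[-.012,0,.2];K=[-.047,-.19,.165];F=[-.1,-.12,.2];G=[-.1,.12,.2]
L=[(S,proj,0,F,(228.3,200.5)),(S,proj,0,G,(313,185)),(S,proj,0,[.1,-.12,.2],(250.4,255.4)),
(D,proj,0,F,(296.2,188.9)),(D,proj,0,[.1,-.12,.2],(346.3,176.2)),(S,proj,1,O,(227.6,196.2)),(D,proj,1,O,(292.9,188.9)),(D,proj,1,K,(275.9,192.4)),
(W,fish,0,F,u(316,388)),(W,fish,0,G,u(703,380)),(W,fish,1,O,u(318,358)),(W,fish,1,I,u(317,374)),(W,fish,1,K,u(410,284)),(W,fish,1,H,u(705,358)),
(W3,fish,2,O,w(172,280)),(W3,fish,2,I,w(172,310)),(W3,fish,2,K,w(316,157)),(S3,proj,2,O,a(46,68)),(S3,proj,0,F,a(55,120)),
(D3,proj,2,O,b(566,204)),(D3,proj,2,K,b(508,211)),(D3,proj,0,F,b(626,190))]
def res(p):
    r=[]
    for C,pr,m,X,v in L:
        X=np.array(X)+[0,0,p[5]]
        r.append(pr(C,cab(p[:3],X) if m==0 else door(p[:3],p[2+m],X))-v)
    return np.array(r).ravel()
o=least_squares(res,[.73,.018,.21,.02,.2,0],loss='soft_l1');p=o.x;print(p);print(res(p).reshape(-1,2).round(1).tolist())
np.save("p3.npy",p)
s=read_state();A=cur(s)
k=door(p[:3],p[4],K);l=door(p[:3],p[4],[.02,-.19,.2]);print("knob",k,"latcharm",l)
rows(A,tgt([l[0],l[1],.288],np.pi/2+p[2]-p[4]),2)
```

```text
[ 0.73052204  0.0174183   0.20919477  0.02324804  0.19652007 -0.00538548]
[[0.6, 0.5], [0.4, -0.2], [-1.3, 1.5], [0.6, -0.8], [0.4, 0.0], [-0.1, 0.4], [-0.7, 0.3], [-0.3, 0.3], [0.3, -0.7], [0.1, -1.6], [-1.8, -0.1], [-0.7, 2.5], [-0.2, -1.5], [1.6, 1.4], [-0.4, 0.4], [0.7, 1.3], [1.3, -1.6], [0.2, -0.2], [0.5, 1.3], [-0.9, 0.2], [-0.8, 0.6], [0.7, 1.0]]
knob [ 0.56319342 -0.07654555  0.165     ] latcharm [ 0.63018804 -0.07569636  0.2       ]
[[-3.23, 0.07, -0.03], [-3.23, 0.06, -0.03]]
[[0.0, -0.002, -0.003], [0.0, -0.002, -0.003]]
```

Emit:
{"method": "step_arm", "body": {"gripper": [0, 0, 0, 0], "translation": [[-3.2, 0.1, 0], [-3.2, 0, 0], [0, 0, 0], [0, 0, 0]], "turn": [[0, 0, 0], [0, 0, 0], [0, 0, 0], [0, 0, 0]]}}

```text
time_s: 7.65
position: [0.6299, -0.0761, 0.2872]
eef_rot: [-0.002, -0.003, 1.0, 0.0]
ft_force: [-0.1, -0.1, 0.2]
finger_gap: -0.0
grip_force: 0.0
```

Emit:
{"method": "step_arm", "body": {"gripper": [0, 0, 0, 0, 0], "translation": [[0, 0, 2], [0, 0, 2], [0, 0, 2], [0, 0, 1.4], [0, 0, 0]], "turn": [[0, 0, 0], [0, 0, 0], [0, 0, 0], [0, 0, 0], [0, 0, 0]]}}

```text
time_s: 8.15
position: [0.6283, -0.076, 0.2128]
eef_rot: [-0.003, -0.003, 1.0, 0.001]
ft_force: [-0.6, 0.0, 0.6]
finger_gap: 0.0
grip_force: 0.0
```

Run:
```python
from plant import *
from h import *
import cv2
s=read_state();print({k:np.round(v,4) for k,v in s.items() if k in("time_s","position","eef_rot","ft_force","finger_gap")})
d=read_camera("scene");e=read_camera("side")
b=cv2.resize(d["img"][160:260,205:305,::-1],(400,400),interpolation=2);g=cv2.resize(e["img"][120:220,240:340,::-1],(400,400),interpolation=2)
cv2.imwrite("pics/c4.png",np.hstack([b,g]))
```

```text
{'time_s': np.float64(8.15), 'position': array([ 0.6283, -0.076 ,  0.2128]), 'eef_rot': array([-2.5e-03, -3.0e-03,  1.0e+00,  6.0e-04]), 'ft_force': array([-0.6455,  0.0443,  0.5828]), 'finger_gap': np.float64(0.0)}
```

View pics/c4.png

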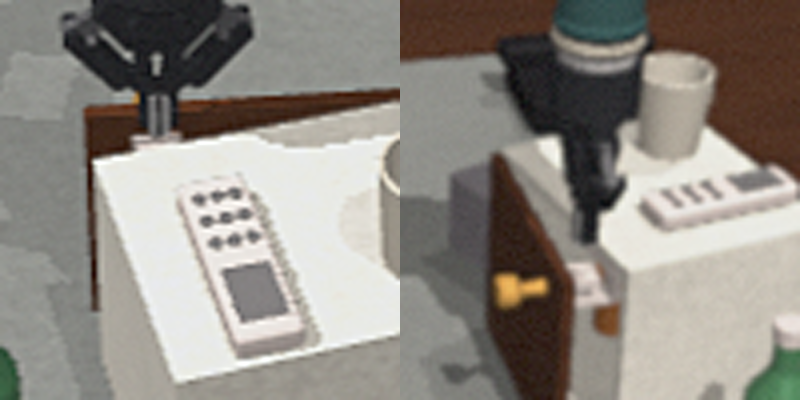

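The shut fingers stand in the gap, directly above the white latch: tip at (158,135) in the scene crop and (587,240) in the side crop. Now I feel downward.

Emit:
{"method": "step_arm", "body": {"gripper": [0, 0, 0, 0, 0, 0], "translation": [[0, 0, 0.3], [0, 0, 0.3], [0, 0, 0.3], [0, 0, 0.3], [0, 0, 0.3], [0, 0, 0]], "turn": [[0, 0, 0], [0, 0, 0], [0, 0, 0], [0, 0, 0], [0, 0, 0], [0, 0, 0]]}}

```text
time_s: 8.85
position: [0.6298, -0.0761, 0.1994]
eef_rot: [-0.001, -0.003, 1.0, 0.0]
ft_force: [-0.0, -0.1, 0.4]
finger_gap: 0.0003
grip_force: 0.0
```

Emit:
{"method": "step_arm", "body": {"gripper": [0, 0, 0], "translation": [[0, 0, 0.2], [0, 0, 0.2], [0, 0, 0]], "turn": [[0, 0, 0], [0, 0, 0], [0, 0, 0]]}}

```text
time_s: 9.15
position: [0.63, -0.0762, 0.1959]
eef_rot: [-0.0, -0.003, 1.0, 0.0]
ft_force: [0.1, 0.5, 0.1]
finger_gap: -0.0001
grip_force: 0.0
```

Emit:
{"method": "step_arm", "body": {"gripper": [0, 0, 0], "translation": [[0, 0, 0.2], [0, 0, 0.2], [0, 0, 0]], "turn": [[0, 0, 0], [0, 0, 0], [0, 0, 0]]}}

```text
time_s: 9.45
position: [0.6299, -0.0762, 0.1918]
eef_rot: [-0.0, -0.003, 1.0, 0.0]
ft_force: [-0.3, -1.4, -0.1]
finger_gap: -0.0001
grip_force: 0.0
```

Emit:
{"method": "step_arm", "body": {"gripper": [0, 0, 0], "translation": [[0, 0, 0.2], [0, 0, 0.2], [0, 0, 0]], "turn": [[0, 0, 0], [0, 0, 0], [0, 0, 0]]}}

```text
time_s: 9.75
position: [0.6299, -0.0762, 0.1878]
eef_rot: [-0.0, -0.003, 1.0, 0.0]
ft_force: [0.0, 0.1, -0.0]
finger_gap: -0.0001
grip_force: 0.0
```

Emit:
{"method": "step_arm", "body": {"gripper": [0, 0, 0], "translation": [[0, 0, 0.2], [0, 0, 0.2], [0, 0, 0]], "turn": [[0, 0, 0], [0, 0, 0], [0, 0, 0]]}}

```text
time_s: 10.05
position: [0.6304, -0.0762, 0.1851]
eef_rot: [0.001, -0.003, 1.0, -0.0]
ft_force: [-0.5, 0.4, 4.0]
finger_gap: -0.0002
grip_force: 1.9
```

Emit:
{"method": "step_arm", "body": {"gripper": [0, 0, 0], "translation": [[0, 0, 0.1], [0, 0, 0.1], [0, 0, 0]], "turn": [[0, 0, 0], [0, 0, 0], [0, 0, 0]]}}

```text
time_s: 10.35
position: [0.6305, -0.0762, 0.1829]
eef_rot: [0.001, -0.003, 1.0, -0.0]
ft_force: [0.2, 0.0, 4.5]
finger_gap: -0.0001
grip_force: 2.6
```

Emit:
{"method": "step_arm", "body": {"gripper": [0, 0, 0, 0, 0], "translation": [[0, 0, 0.1], [0, 0, 0.1], [0, 0, 0.1], [0, 0, 0.1], [0, 0, 0]], "turn": [[0, 0, 0], [0, 0, 0], [0, 0, 0], [0, 0, 0], [0, 0, 0]]}}

```text
time_s: 10.85
position: [0.6306, -0.0762, 0.1795]
eef_rot: [0.001, -0.003, 1.0, -0.0]
ft_force: [-1.2, 0.9, 7.8]
finger_gap: -0.0003
grip_force: 3.6
```

Emit:
{"method": "step_arm", "body": {"gripper": [0, 0, 0], "translation": [[0, 0, 0.1], [0, 0, 0.1], [0, 0, 0]], "turn": [[0, 0, 0], [0, 0, 0], [0, 0, 0]]}}

```text
time_s: 11.15
position: [0.6307, -0.0762, 0.178]
eef_rot: [0.001, -0.003, 1.0, -0.0]
ft_force: [-0.5, 0.3, 8.0]
finger_gap: -0.0001
grip_force: 4.1
```

Emit:
{"method": "step_arm", "body": {"gripper": [0, 0, 0, 0], "translation": [[0.2, 0, 0.04], [0.2, 0, 0], [0.2, 0, 0], [0, 0, 0]], "turn": [[0, 0, 0.01], [0, 0, 0.01], [0, 0, 0.01], [0, 0, 0]]}}

```text
time_s: 11.55
position: [0.6249, -0.0768, 0.1781]
eef_rot: [0.002, 0.012, 1.0, -0.001]
ft_force: [-0.6, -0.4, 7.4]
finger_gap: -0.0002
grip_force: 4.0
```

Emit:
{"method": "step_arm", "body": {"gripper": [0, 0, 0, 0], "translation": [[0.2, 0, 0], [0.2, 0, 0], [0.2, 0, 0], [0, 0, 0]], "turn": [[0, 0, 0.01], [0, 0, 0.01], [0, 0, 0.01], [0, 0, 0]]}}

```text
time_s: 11.95
position: [0.619, -0.0773, 0.1781]
eef_rot: [0.002, 0.027, 1.0, -0.001]
ft_force: [0.9, -2.4, 8.0]
finger_gap: 0.0001
grip_force: 4.0
```

Run:
```python
from plant import *
from h import *
import cv2
s=read_state();print({k:np.round(v,4) for k,v in s.items() if k in("time_s","position","eef_rot","ft_force","finger_gap")})
d=read_camera("scene");e=read_camera("side")
b=cv2.resize(d["img"][160:260,205:305,::-1],(400,400),interpolation=2);g=cv2.resize(e["img"][120:220,240:340,::-1],(400,400),interpolation=2)
cv2.imwrite("pics/c5.png",np.hstack([b,g]))
```

```text
{'time_s': np.float64(11.95), 'position': array([ 0.619 , -0.0773,  0.1781]), 'eef_rot': array([ 0.002 ,  0.0273,  0.9996, -0.0014]), 'ft_force': array([ 0.9491, -2.4477,  7.9821]), 'finger_gap': np.float64(0.0001)}
```

View pics/c5.png

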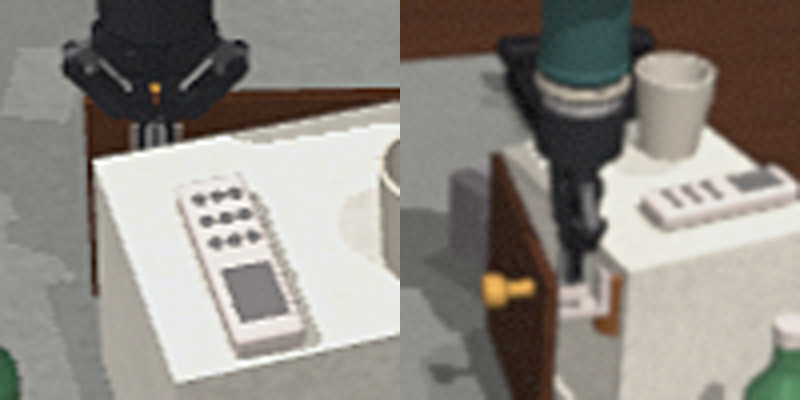

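In the side crop the knob has moved out to (492,288) with the fingers, and the barb at (603,280) is clear below the top's front edge. The catch is being passed with little force, so I go on drawing.

Emit:
{"method": "step_arm", "body": {"gripper": [0, 0, 0, 0, 0, 0], "translation": [[0.3, -0.03, 0], [0.3, -0.03, 0], [0.3, -0.03, 0], [0.3, -0.03, 0], [0.3, -0.03, 0], [0, 0, 0]], "turn": [[0, 0, 0.016], [0, 0, 0.016], [0, 0, 0.016], [0, 0, 0.016], [0, 0, 0.016], [0, 0, 0]]}}

```text
time_s: 12.65
position: [0.6037, -0.0778, 0.178]
eef_rot: [0.002, 0.067, 0.998, -0.002]
ft_force: [-0.4, -2.8, 9.3]
finger_gap: -0.0004
grip_force: 4.0
```

Emit:
{"method": "step_arm", "body": {"gripper": [0, 0, 0, 0, 0, 0, 0, 0], "translation": [[0.4, -0.04, 0], [0.4, -0.04, 0], [0.4, -0.04, 0], [0.4, -0.04, 0], [0.4, -0.04, 0], [0.4, -0.04, 0], [0.4, -0.04, 0], [0, 0, 0]], "turn": [[0, 0, 0.021], [0, 0, 0.021], [0, 0, 0.021], [0, 0, 0.021], [0, 0, 0.021], [0, 0, 0.021], [0, 0, 0.021], [0, 0, 0]]}}

```text
time_s: 13.45
position: [0.5754, -0.0755, 0.178]
eef_rot: [0.002, 0.141, 0.99, -0.002]
ft_force: [-1.2, -4.0, 8.5]
finger_gap: -0.0002
grip_force: 4.0
```

```bash
cat > v.py <<'E'
import sys
from plant import *
from h import *
import cv2
p=np.load("p3.npy");s=read_state();P,R=cur(s)
h=door(p[:3],0,[0,0,0]);v=Rz(-p[2])@(P-h);y=R.as_matrix()[:,1]
print(P,s["ft_force"],s["time_s"],s["joint_pos"].round(2),"tool yaw->q",p[2]-(np.arctan2(y[1],y[0])-np.pi/2))
r=np.hypot(v[0],v[1]);print("r",r,"tip-line q",np.arctan2(-v[0],-v[1]))
for off in(.011,.02): print(off,np.arctan2(-v[0],-v[1])+np.arcsin(off/r))
E
python3 v.py
```

```text
[ 0.57538754 -0.07554063  0.17795619] [-1.17280381 -3.95439929  8.49979411] 13.45 [-0.23  0.17  1.4  -0.    1.56 -1.51] tool yaw->q 0.4915852196503422
r 0.19232328700201926 tip-line q 0.37843655030646867
0.011 0.4356631421462264
0.02 0.48261646714609285
```

Emit:
{"method": "step_arm", "body": {"gripper": [0, 0, 0, 0, 0, 0, 0], "translation": [[0, 0, -0.4], [0, 0, -0.4], [0, 0, -0.4], [0, 0, 0], [0.4, 0, 0], [0.4, 0, 0], [0, 0, 0]], "turn": [[0, 0, 0], [0, 0, 0], [0, 0, 0], [0, 0, 0], [0, 0, 0], [0, 0, 0], [0, 0, 0]]}}

```text
time_s: 14.15
position: [0.5665, -0.0707, 0.1871]
eef_rot: [-0.001, 0.14, 0.99, 0.0]
ft_force: [0.2, -0.4, -0.2]
finger_gap: 0.0004
grip_force: 0.0
```

Emit:
{"method": "step_arm", "body": {"gripper": [0, 0, 0, 0, 0, 0, 0, 0], "translation": [[0.6, -0.02, 0], [0.8, -0.03, 0], [0.95, -0.03, 0], [0.95, -0.03, 0], [0.95, -0.03, 0], [0.95, -0.03, 0], [0.6, -0.03, 0], [0, 0, 0]], "turn": [[0, 0, 0.032], [0, 0, 0.042], [0, 0, 0.05], [0, 0, 0.05], [0, 0, 0.05], [0, 0, 0.05], [0, 0, 0.032], [0, 0, 0]]}}

```text
time_s: 14.95
position: [0.5129, -0.0495, 0.1877]
eef_rot: [-0.0, 0.289, 0.957, 0.0]
ft_force: [0.0, -0.0, 0.5]
finger_gap: -0.0003
grip_force: 0.0
```

```bash
python3 v.py
```

```text
[ 0.51294991 -0.04951181  0.18774246] [ 0.04056684 -0.00591169  0.52702045] 14.95 [-0.21  0.03  1.54  0.    1.57 -1.19] tool yaw->q 0.7954186298347252
r 0.1890517242455535 tip-line q 0.7346619765312282
0.011 0.7928799921933957
0.02 0.8406514623117226
```

Emit:
{"method": "step_arm", "body": {"gripper": [0, 0, 0, 0, 0, 0, 0, 0], "translation": [[0.6, -0.02, 0], [0.8, -0.03, 0], [0.95, -0.03, 0], [0.95, -0.03, 0], [0.95, -0.03, 0], [0.95, -0.03, 0], [0.6, -0.03, 0], [0, 0, 0]], "turn": [[0, 0, 0.032], [0, 0, 0.042], [0, 0, 0.05], [0, 0, 0.05], [0, 0, 0.05], [0, 0, 0.05], [0, 0, 0.032], [0, 0, 0]]}}

```text
time_s: 15.75
position: [0.4685, -0.0131, 0.1878]
eef_rot: [-0.0, 0.431, 0.902, 0.0]
ft_force: [0.2, 0.6, -0.1]
finger_gap: 0.0003
grip_force: 0.0
```

Emit:
{"method": "step_arm", "body": {"gripper": [0, 0, 0, 0, 0, 0, 0, 0], "translation": [[0.6, -0.02, 0], [0.8, -0.03, 0], [0.95, -0.03, 0], [0.95, -0.03, 0], [0.8, -0.03, 0], [0.4, -0.02, 0], [0.2, 0, 0], [0, 0, 0]], "turn": [[0, 0, 0.032], [0, 0, 0.042], [0, 0, 0.05], [0, 0, 0.05], [0, 0, 0.042], [0, 0, 0.02], [0, 0, 0.01], [0, 0, 0]]}}

```text
time_s: 16.55
position: [0.4421, 0.0251, 0.1879]
eef_rot: [-0.0, 0.539, 0.842, 0.0]
ft_force: [-0.4, -0.1, -0.4]
finger_gap: 0.0003
grip_force: 0.0
```

```bash
python3 v.py
```

```text
[0.44210546 0.02509898 0.18787424] [-0.42521084 -0.09425562 -0.39052916] 16.55 [-0.07 -0.14  1.7   0.    1.58 -0.5 ] tool yaw->q 1.347146686778379
r 0.18803762951059624 tip-line q 1.2873340082901783
0.011 1.3458663542107212
0.02 1.3938972673984389
```

Emit:
{"method": "step_arm", "body": {"gripper": [0, 0, 0, 0, 0, 0, 0], "translation": [[-0.5, 0, 0], [0, 0, -1], [0, 0, -3], [0, 0, -4], [0, 0, -4], [0, 0, 0], [0, 0, 0]], "turn": [[0, 0, 0], [0, 0, 0], [0, 0, 0], [0, 0, 0], [0, 0, 0], [0, 0, 0], [0, 0, 0]]}}

```text
time_s: 17.25
position: [0.4447, 0.0202, 0.3098]
eef_rot: [0.002, 0.539, 0.842, 0.001]
ft_force: [0.3, -1.0, -0.4]
finger_gap: -0.0003
grip_force: 0.0
```

Run:
```python
from plant import *
import cv2,numpy as np
s=read_state();print(s["position"],s["ft_force"],s["qd"].round(3),s["time_s"])
d=read_camera("scene");e=read_camera("side")
b=cv2.resize(d["img"][130:330,170:370,::-1],(400,400),interpolation=2);g=cv2.resize(e["img"][90:270,200:380,::-1],(400,400),interpolation=2)
cv2.imwrite("pics/c6.png",np.hstack([b,g]))
```

```text
[0.44474258 0.02019904 0.30984127] [ 0.30442031 -0.95707702 -0.41517199] [ 0.001  0.02   0.069  0.001 -0.005  0.001] 17.25
```

View pics/c6.png

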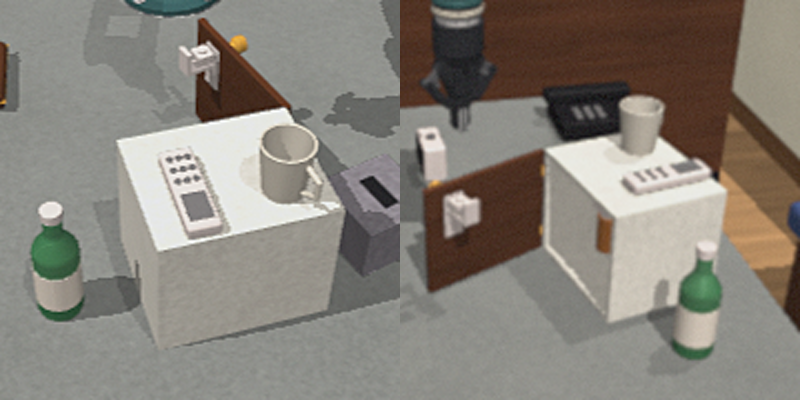

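The door stands wide open at roughly 77°. The latch is intact on its inner face, at (205,60) in the scene crop and (460,213) in the side crop. Mug, remote, bottle and tissues are in place, and the gripper is clear above.

```bash
python3 -c "
from plant import *
print(hand_in())"
```

```text
the job is handed in; nothing more can be done
None
```

The door was pulled by the knob to just short of the latch stop and let go. I then pressed the hook down at about 8–9 N, drew the door past the catch and left it standing open at about 77° with the robot clear of it. The pictured neighbours (mug, remote, bottle, tissues) look unmoved, and I handed the job in at about 17 s.

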